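# Set and wedge-lock the stop of a cake slicing guide

### The job

Set the slice thickness on the wooden slicing guide: slide the steel stop bar until its upright plate is in line with the pointer of the brass index clip, then slide the dark thumb wedge in under the steel keeper, along its ramp, until it jams the bar fast. Push it home firmly, with about 15 N as with a thumb, but do not ram it, and let go of everything; leave the things around the guide alone.

Things in the scene. Friction and masses are not known exactly. Their poses are not given: they have to be found in the camera images.
- slicing_guide: Light wooden slicing board, 230 x 370 mm, its top 16 mm above the worktop, fixed. Origin: on the worktop under the middle of the steel keeper; the board spans x -145 to +85 and y -135 to +235 mm about it. x: the way the wedge is pushed in (away from the robot, yaw within 0.25 rad); y: the way the stop bar slides (left); z up.
- keeper_mid (a point): Middle of the keeper, at the height of the bar's top face, 27 mm above the worktop. Keeper: low steel bridge on four posts, 56 (x) by 50 mm (y), at most 63 mm high. Its roof underside is a ramp that falls 0.10 mm per mm towards +x. The roof is set up to 1 mm higher or lower from guide to guide; no pose tells this, so where the wedge jams must be felt.
- knife_slot (a point): Middle of the knife slot at the board's left end, on the board's top; the four fixed wooden knife posts stand 65 mm before and behind it and reach 61 mm above the worktop.
- stop_bar: Flat steel bar 30 x 215 x 10 mm sliding along the guide's y beneath the keeper: travel 80 mm, about 3 N of friction, cannot lift, top face 27 mm above the worktop. It carries the stop plate at its left end. Origin: at the plate's mid thickness, under the bar, 17 mm above the worktop, on the guide's x = 0, y +85 to +165 mm. Axes as the guide's.
- stop_plate (a point): Middle of the top edge of the upright stop plate, 77 mm above the worktop. The plate is 12 mm thick (along y), spans x -42 to +34 mm and stands up from just above the board: pinch it from above across its thickness, or push its faces.
- index_clip: Small brass clip, 18 x 14 x 9 mm, fixed on the scale rail in front of the stop plate. Origin: centre of its underside, 21 mm above the worktop, at guide x -62 mm. Its 3 mm wide pointer points along +x from its middle. The plate is in line when the stop bar's origin has the same y along the guide as the clip's origin. Axes as the guide's.
- thumb_wedge: Loose dark wooden wedge, 140 mm long (x), 20 mm wide (y), lying flat on its slide way and the bar, its thin end already under the keeper. Origin: on its underside (27 mm above the worktop) below the lug. Starts at guide x -116 to -102 mm. It runs free for 15 to 55 mm, then resistance rises within 2 or 3 mm as it jams; about 15 N of push holds, under 10 N may be loose, over 30 N is ramming.
- wedge_lug (a point): Centre of the top of the wedge's upright thumb lug, 20 x 20 mm, at its near, thick end; top 77 mm above the worktop. Its near face is 12 mm behind this point at the wedge's foot and 10 mm at the top. Pinch the lug across y or push its near face towards +x.
- wedge_tip (a point): Thin end of the wedge, on its underside, 128 mm ahead of the lug; 8 mm thick there. The wedge thickens by 0.10 mm per mm towards the lug, 22 mm at the lug, and keeps jammed by friction (coefficient about 0.5 to 0.7).
- cream_bowl: Bystander: small white bowl with dots, 116 mm across, 52 mm high, origin under its centre; leave alone.
- table_mug: Bystander: white mug with thin rings and a handle, 82 x 112 x 94 mm, origin under its centre; leave alone.
- spatula: Bystander: orange-handled spatula, 280 mm long, 18 mm high, lying behind the guide, origin under its middle; leave alone.
- timer: Bystander: red kitchen timer, 52 x 66 x 66 mm, standing behind the guide, origin under its centre; leave alone.
There are look-alikes about, which are no part of the job. Of the things like the thumb_wedge, leave any that is pink; of the rest the larger one is meant.

How it is judged:
By the outcome, as a careful person would: the job done as asked, in the order asked, and still so for the second after the job is handed in, with the robot touching nothing.
It also fails if it takes over 64 s, if anything falls off the work surface, if the arm or the gripper's body presses on something with over 40 N, if the wrist force passes 120 N, or if a joint passes its speed limit or range.

### The arm

A 6-joint arm with a two-finger parallel gripper is mounted at the origin on a cart in front of the work surface, level with it; the furniture and walls round the work are solid. World frame = base frame: x ahead of the robot, y to its left, z up, the work surface at z = 0. Lengths are in mm, angles in rad, forces in N, time in s.
With the tool pointing down it reaches from about 275 to 750 mm from the base axis. Payload 10.2 kg.
Tool frame: the origin (TCP) lies midway between the tips of the shut fingers; the grasp point (between the pads) lies 19 mm behind it; z points along the fingers, y is the direction in which the jaws open and shut (so a half turn about z gives the same grasp; the last joint's range is limited). The gripper opens to 85 mm and grips with 20 to 120 N. Pads are 22 mm wide; open, the fingers measure 114 mm over their backs; the gripper's body (76 mm by 85 mm) begins 54 mm behind the grasp point. The pads swing forward as they close: fully open they stand 13 mm farther back than shut.
Start: joints at [-1.547, 0.313, 1.498, -0, 1.331, -0.223], TCP at [128.245, -509.101, 231.294] pointing down, gripper open.
Joint ranges: [-2.94, 2.94], [-0.97, 2.17], [0.19, 2.56], [-1.23, 4.37], [0.02, 3.11], [-2.88, 2.88]. Speed limits (rad/s): [2.39, 2.39, 3.01, 3.14, 3.14, 3.14].

### API

Orientations are given as a unit quaternion [w, x, y, z].
In Python, from rig import sense, capture, finish_job, search_frame, trace gives the robot as it stands.
- The arm moves only by the tool arm_command, never from a script. Its argument "steps" is one flat list of numbers, 5 for each row, row after row: the shift along the world's x, y, z in units of 50 mm (1.0 is 50 mm), then the turn about the world's z in units of 5 degrees (1.0 is 5 degrees), then the opening in per cent of the stroke, from 0 (shut) to 100 (fully open). In form: [dx, dy, dz, twist, fingers, dx, dy, dz, twist, fingers, ...]. A call has 1 to 5 rows; each row shifts and turns the commanded pose from where the row before left it; what a row does not reach is not made up. A row lasts 1/8 s, in which the tool goes at most 62.5 mm and 10.7 degrees, less where a joint would pass 70% of its speed; a pose out of reach is approached as far as the arm can. A call is refused whole if a number of a shift passes 1 or a number of a turn 1, either way. A call with a gripper value outside its range is refused whole. The fingers move at their own pace and stop on an object; "grip_force" is the grip in N (left out, the last holds). Time passes only in rows, so rows that do not move let the fingers close. It gives the time, the measured TCP pose, the force and the opening at its end, in the units of the state.
- sense(): the state, without advancing time (a new reading comes with each control period).
- capture(name): name is "scene" or "top" or "wrist"; returns a dict with "frame" (480x640x3 uint8, blue, green, red), "fov_y" (degrees; the focal length in pixels is half the picture's height over the tangent of half this angle, whatever the lens; pixels are square), "cx", "cy" (the principal point, pixels), "extrinsics" (4x4, takes a point from world to camera coordinates). Camera axes: x right, y down, z forward; pixel columns grow to the right and rows downward; lengths in mm; the calibration is good to about 2 mm. A picture is of the moment at which its call begins. There is no depth.
- finish_job(): hands the job in, once; it reports no verdict.
Trained networks look in a picture, given as the dict that the camera call returned (one of the last four; its "shot" number tells which), for a name from the list of things; names that differ only in an ending like _2 or _b are one class to them, and where a whole thing is asked for, a point or a joint stands for the part that bears it (a point fixed in the world has none). Each returns a list of dicts, best first, with "score" (0 to 1); they miss things now and then, are a little off and sometimes report something else, mostly with a low value. They report only what shows in the picture. A call takes as long as a camera call. They do not tell look-alikes from the thing itself.
- search_frame(picture, target): "point" ([x, y, z] in mm, in world coordinates, good to about 4 mm: the middle of the surface that is visible of it).
- trace(picture, target): "mask" (480x640 bool, what is visible of it).
The state is a dict: "time_s": time; "joints": joint angles; "dq": joint speeds; "tau": joint torques, N m; "eef_pos": TCP position; "ee_rot": TCP orientation; "force": force on the tool from outside, world axes, zero at the start; "wrist_torque": the same for the moment, N m; "grip_width": opening from 0.0 (shut) to 1.0 (fully open).
Only numpy, scipy, OpenCV 4.12 (cv2) and the standard library are available. Lean on these libraries where they do the work, as an engineer would, in place of code of your own. Each camera call takes 0.05 s, during which the arm holds its last target. There are 200 camera calls.

## Working session

There is one attempt and no reset: what is moved stays moved. The work goes in short steps, Python scripts to look and compute and a tool call to move; the robot and the scene stay as the last step left them, time stands still between calls to the robot, and variables do not carry over. Pictures are saved under pics/ and viewed, on a budget of 10 in all, crops included, one or two more only if the job needs it, and the job is handed in when it is done.

Besides the shell and the picture viewer there is one more tool, called after "Request:" by a JSON object that holds its "op" and its "data". arm_command: Moves the arm, as the interface text tells. Its arguments: {"type":"object","properties":{"steps":{"type":"array"},"grip_force":{"type":"number"}},"required":["steps"]}

```bash
mkdir -p pics
cat > h.py <<'E'
import numpy as np, cv2
from rig import *
def K(p):
    f=240/np.tan(np.radians(p["fov_y"])/2); return f,p["cx"],p["cy"]
def proj(p,X):
    E=np.array(p["extrinsics"]); c=E[:3,:3]@np.array(X,float)+E[:3,3]; f,cx,cy=K(p)
    return np.array([f*c[0]/c[2]+cx,f*c[1]/c[2]+cy])
def back(p,uv,z):
    E=np.array(p["extrinsics"]);R=E[:3,:3];o=-R.T@E[:3,3];f,cx,cy=K(p)
    d=R.T@np.array([(uv[0]-cx)/f,(uv[1]-cy)/f,1]); return o+d*(z-o[2])/d[2]
E
python3 - <<'E'
from h import *
s=sense();print(s)
for n in("top","scene"):
    p=capture(n);cv2.imwrite(f"pics/{n}0.png",p["frame"])
    for t in["slicing_guide","keeper_mid","knife_slot","stop_bar","stop_plate","index_clip","thumb_wedge","wedge_lug","wedge_tip","cream_bowl","table_mug","timer","spatula"]:
        print(n,t,[(np.round(r["point"]).tolist(),round(r["score"],2),np.round(proj(p,r["point"])).tolist()) for r in search_frame(p,t)][:4])
E
```

```text
{'time_s': 0.0, 'joints': array([-1.54739988e+00,  3.13470425e-01,  1.49843816e+00,  6.58002703e-06,
        1.33102881e+00, -2.23371378e-01]), 'dq': array([ 4.01563941e-04,  1.12077228e-03,  2.10042126e-04, -3.99968017e-04,
        1.07951600e-03, -3.45614787e-05]), 'tau': array([ 8.01838505e-04, -4.12260962e+01, -2.59743011e+01, -1.21179673e-04,
        4.11675515e-03,  1.97198545e-05]), 'eef_pos': array([ 128.24033617, -508.82482282,  230.72423009]), 'ee_rot': array([-6.68694463e-04,  9.92397729e-01,  1.23070288e-01,  7.02961840e-05]), 'force': array([-0.4488664 , -0.14181436, -0.32690268]), 'wrist_torque': array([ 0.00850523,  0.01497344, -0.00185771]), 'grip_width': 0.999146561593451}
top slicing_guide [([526.0, -76.0, 15.0], 0.72, [278.0, 284.0])]
top keeper_mid [([529.0, -81.0, 17.0], 0.76, [280.0, 283.0])]
top knife_slot [([528.0, -80.0, 19.0], 0.56, [280.0, 284.0])]
top stop_bar [([551.0, -45.0, 32.0], 0.74, [265.0, 274.0])]
top stop_plate [([553.0, -42.0, 24.0], 0.74, [264.0, 273.0])]
top index_clip []
top thumb_wedge [([497.0, -146.0, 42.0], 0.96, [307.0, 297.0]), ([771.0,
[... 1133 characters left out ...]
.36, [142.0, 297.0])]
scene thumb_wedge [([479.0, -146.0, 41.0], 0.78, [323.0, 299.0]), ([760.0, -304.0, 6.0], 0.63, [309.0, 225.0]), ([468.0, -608.0, 12.0], 0.58, [446.0, 238.0])]
scene wedge_lug [([480.0, -145.0, 44.0], 0.69, [323.0, 298.0]), ([758.0, -304.0, 11.0], 0.5, [309.0, 225.0])]
scene wedge_tip [([479.0, -142.0, 40.0], 0.81, [322.0, 300.0]), ([755.0, -304.0, 13.0], 0.65, [310.0, 225.0]), ([469.0, -608.0, 10.0], 0.43, [446.0, 239.0])]
scene cream_bowl [([419.0, -494.0, 28.0], 0.73, [432.0, 260.0])]
scene table_mug [([644.0, -383.0, 59.0], 0.77, [353.0, 224.0]), ([480.0, -145.0, 44.0], 0.71, [322.0, 298.0])]
scene timer [([746.0, 238.0, 53.0], 0.83, [143.0, 297.0])]
scene spatula []
```

View pics/top0.png

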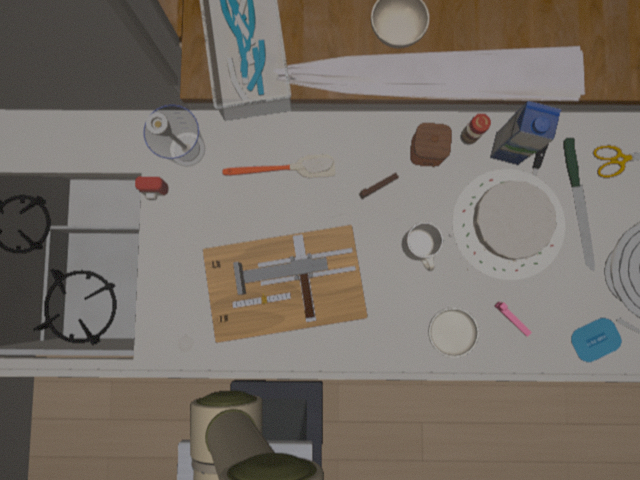

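View pics/scene0.png

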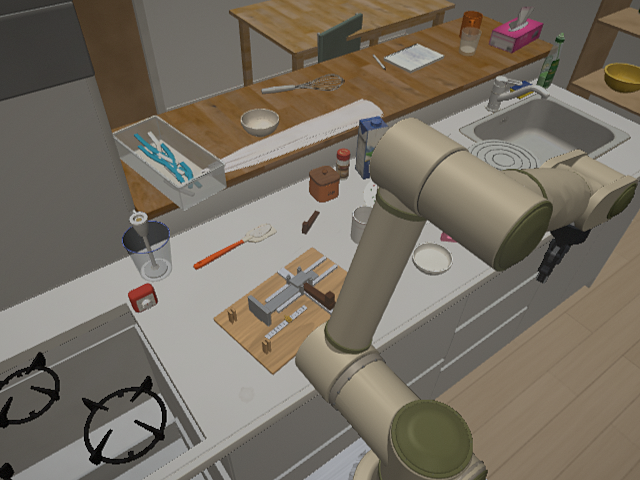

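Wedge candidates in the top picture: the dark wedge under the keeper at (307,297), a smaller dark one at (378,186), and a pink one at (512,318). I choose the one at (307,297). I'll go above the guide, which has a yaw of about 0.13, and check the choice in a close wrist view.

Request:
{"op": "arm_command", "data": {"steps": [0.66, 0.84, 0.2, -0.12, 100, 0.66, 0.84, 0.2, -0.12, 100, 0.66, 0.84, 0.2, -0.12, 100, 0.66, 0.84, 0.2, -0.12, 100, 0.66, 0.84, 0.2, -0.12, 100], "grip_force": 30}}

```text
time_s: 2.02
eef_pos: [294.0, -297.6, 281.8]
ee_rot: [0.0, 0.995, 0.097, 0.0]
force: [0.1, -0.1, -0.7]
grip_width: 1.001
```

Request:
{"op": "arm_command", "data": {"steps": [0.56, 0.84, 0.2, -0.12, 100, 0.56, 0.84, 0.2, -0.12, 100, 0.56, 0.84, 0.2, -0.12, 100, 0.56, 0.84, 0.2, -0.12, 100, 0.56, 0.84, 0.2, -0.12, 100]}}

```text
time_s: 2.65
eef_pos: [433.9, -87.5, 331.8]
ee_rot: [0.0, 0.997, 0.071, 0.0]
force: [0.3, -1.4, 0.3]
grip_width: 1.004
```

Request:
{"op": "arm_command", "data": {"steps": [0, 0.4, 0, -0.16, 100, 0, 0, 0, 0, 100, 0, 0, 0, 0, 100]}}

```text
time_s: 3.02
eef_pos: [433.1, -69.7, 331.2]
ee_rot: [0.0, 0.998, 0.064, -0.0]
force: [0.8, 0.2, 0.2]
grip_width: 1.001
```

Run:
```python
from h import *
s=sense();print(s["eef_pos"],s["ee_rot"])
for n in("wrist","top"):
    p=capture(n);cv2.imwrite(f"pics/{n}1.png",p["frame"])
    np.save(f"pics/{n}1.npy",{k:p[k] for k in("fov_y","cx","cy","extrinsics")},allow_pickle=True)
    for t in["slicing_guide","keeper_mid","knife_slot","stop_bar","stop_plate","index_clip","thumb_wedge","wedge_lug","wedge_tip"]:
        print(n,t,[(np.round(r["point"]).tolist(),round(r["score"],2),np.round(proj(p,r["point"])).tolist()) for r in search_frame(p,t)][:4])
```

```text
[433.11468905 -69.73933845 331.24055907] [ 1.03180575e-04  9.97959377e-01  6.38519149e-02 -5.96793528e-05]
wrist slicing_guide [([538.0, -80.0, 15.0], 0.81, [344.0, 102.0])]
wrist keeper_mid [([539.0, -77.0, 14.0], 0.62, [342.0, 101.0])]
wrist knife_slot [([543.0, -78.0, 16.0], 0.82, [343.0, 97.0])]
wrist stop_bar [([552.0, -40.0, 24.0], 0.61, [311.0, 84.0]), ([615.0, -379.0, 28.0], 0.25, [619.0, 65.0])]
wrist stop_plate [([556.0, -41.0, 30.0], 0.85, [313.0, 80.0]), ([496.0, -147.0, 42.0], 0.59, [398.0, 147.0])]
wrist index_clip [([489.0, -45.0, 26.0], 0.51, [310.0, 141.0])]
wrist thumb_wedge [([616.0, -379.0, 25.0], 0.46, [617.0, 64.0])]
wrist wedge_lug [([502.0, -144.0, 41.0], 0.91, [396.0, 141.0])]
wrist wedge_tip [([496.0, -145.0, 42.0], 0.74, [396.0, 146.0])]
top slicing_guide [([539.0, -99.0, 13.0], 0.9, [288.0, 279.0])]
top keeper_mid [([543.0, -103.0, 16.0], 0.61, [289.0, 278.0])]
top knife_slot [([545.0, -102.0, 16.0], 0.94, [289.0, 277.0])]
top stop_bar [([553.0, -44.0, 31.0], 0.98, [265.0, 273.0])]
top stop_plate [([552.0, -43.0, 24.0], 0.94, [265.0, 273.0])]
top index_clip [([489.0, -42.0, 26.0], 0.48, [263.0, 300.0])]
top thumb_wedge [([449.0, -635.0, 9.0], 0.89, [511.0, 318.0]), ([772.0, -315.0, 8.0], 0.61, [377.0, 186.0]), ([496.0, -145.0, 40.0], 0.59, [306.0, 297.0])]
top wedge_lug [([452.0, -638.0, 9.0], 0.8, [512.0, 317.0]), ([770.0, -312.0, 8.0], 0.79, [376.0, 186.0]), ([496.0, -144.0, 41.0], 0.7, [306.0, 297.0])]
top wedge_tip [([447.0, -635.0, 8.0], 0.75, [511.0, 319.0]), ([500.0, -151.0, 43.0], 0.61, [309.0, 295.0]), ([769.0, -317.0, 11.0], 0.59, [378.0, 187.0])]
```

View pics/wrist1.png

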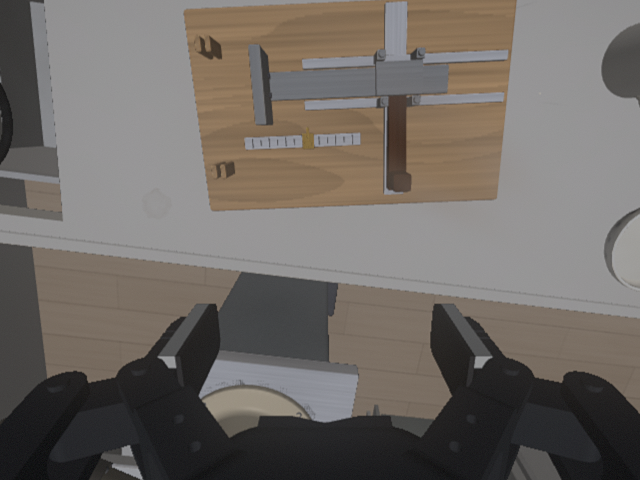

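The close view confirms the choice: the dark wedge lies under the keeper with its lug at (401,182). The clip is at (309,141), the plate's top edge runs (253,46)–(262,122), and the board corners are at (185,10), (211,210) and (498,198).

```bash
cat >> h.py <<'E'
from scipy.optimize import least_squares
def g2w(g,q): # guide pose g=(x,y,yaw) point q
    c,s=np.cos(g[2]),np.sin(g[2]); return np.array([g[0]+c*q[0]-s*q[1],g[1]+s*q[0]+c*q[1],q[2]])
def w2g(g,w):
    c,s=np.cos(g[2]),np.sin(g[2]); d=np.array(w[:2])-g[:2]; return np.array([c*d[0]+s*d[1],-s*d[0]+c*d[1]])
E
python3 - <<'E'
from h import *
p=np.load("pics/wrist1.npy",allow_pickle=True).item()
im=cv2.imread("pics/wrist1.png")
obs=[((-145,235,16),(211,210)),((-145,-135,16),(498,198)),((85,235,16),(185,10))]
f=lambda g:np.concatenate([proj(p,g2w(g,q))-u for q,u in obs])
r=least_squares(f,[530,-100,.13]);g=r.x;print(g,r.fun.round(1))
np.save("g.npy",g)
hsv=cv2.cvtColor(im,cv2.COLOR_BGR2HSV)
roi=im[125:158,240:365]
m=(hsv[125:158,295:325,1]>140)&(hsv[125:158,295:325,2]>60)
ys,xs=np.nonzero(m);print(m.sum(),xs.mean()+295,ys.mean()+125)
for n,uv,z in[("clip",(309,141),28),("lug",(401,182),77),("plate",(260,84),77)]:
    w=back(p,uv,z);print(n,w.round(1),w2g(g,w).round(1))
cv2.imwrite("pics/crop1.png",cv2.resize(im[0:220,180:520],None,fx=2.3,fy=2.3,interpolation=cv2.INTER_CUBIC))
E
```

```text
[ 5.67687374e+02 -1.35932251e+02  1.69679297e-01] [ 0.4  1.7  1.6  1.4 -1.8 -1.9]
1 312.0 142.0
clip [489.  -44.1  28. ] [-62.1 103.8]
lug [ 460.6 -150.4   77. ] [-108.     3.8]
plate [540.    9.6  77. ] [ -2.7 148.1]
```

View pics/crop1.png

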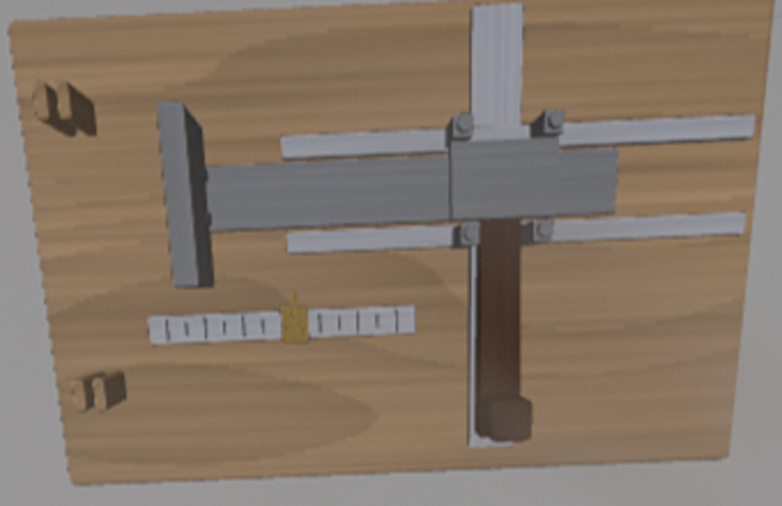

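Request:
{"op": "arm_command", "data": {"steps": [0, 0.5, -0.6, 0.1, 100, 0, 0.5, -0.6, 0.1, 100, 0, 0.2, -0.6, 0.1, 100, 0, 0, -0.4, 0, 100, 0, 0, 0, 0, 100]}}

```text
time_s: 4.65
eef_pos: [432.8, -8.9, 220.5]
ee_rot: [-0.0, 0.997, 0.077, -0.001]
force: [0.1, -0.0, 0.6]
grip_width: 0.999
```

Run:
```python
from h import *
s=sense();print(s["eef_pos"],s["ee_rot"])
n="wrist";p=capture(n);cv2.imwrite(f"pics/{n}2.png",p["frame"]);E=np.array(p["extrinsics"]);print("cam",-E[:3,:3].T@E[:3,3],E[2,:3])
np.save(f"pics/{n}2.npy",{k:p[k] for k in("fov_y","cx","cy","extrinsics")},allow_pickle=True)
for t in["index_clip","stop_plate","thumb_wedge","wedge_lug"]:
        print(n,t,[(np.round(r["point"]).tolist(),round(r["score"],2),np.round(proj(p,r["point"])).tolist()) for r in search_frame(p,t)][:4])
cv2.imwrite("pics/crop2.png",cv2.resize(p["frame"],(800,600),interpolation=cv2.INTER_CUBIC))
```

```text
[432.75213801  -8.89210917 220.49779183] [-4.41751374e-04  9.97019820e-01  7.71361124e-02 -1.14207092e-03]
cam [506.68346115   2.43927425 363.15016061] [-0.29347401 -0.0447422  -0.95491944]
wrist index_clip [([487.0, -44.0, 28.0], 0.73, [373.0, 157.0])]
wrist stop_plate [([554.0, -47.0, 30.0], 0.67, [392.0, 77.0]), ([496.0, -142.0, 44.0], 0.26, [487.0, 166.0])]
wrist thumb_wedge [([491.0, -140.0, 43.0], 0.94, [484.0, 171.0])]
wrist wedge_lug [([498.0, -142.0, 41.0], 0.79, [488.0, 163.0])]
```

View pics/crop2.png

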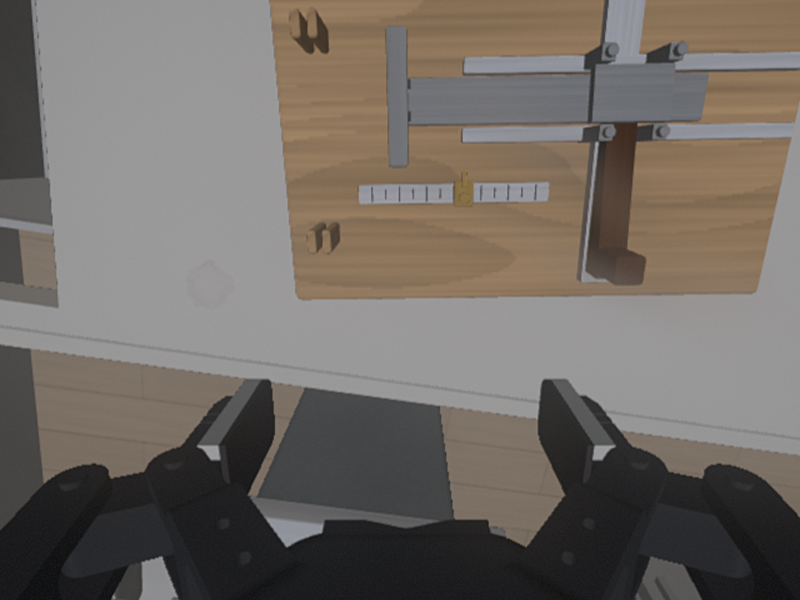

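The view shows the plate's top edge from (397,27) to (399,165) and the clip at (463,191), both in the 800 px picture. The near board corners are at (298,298) and (757,292), so the tool is nearly square to the guide.

Run:
```python
from h import *
P=[np.load(f"pics/wrist{i}.npy",allow_pickle=True).item() for i in(1,2)]
obs=[(0,(-145,235,16),(211.5,210.4)),(0,(-145,-135,16),(496.5,199)),(0,(85,235,16),(185.2,9.6)),(1,(-145,235,16),(238.8,238)),(1,(-145,-135,16),(605.6,233.6))]
f=lambda g:np.concatenate([proj(P[i],g2w(g,q))-u for i,q,u in obs])
r=least_squares(f,[530,-100,.13]);g=r.x;print(g,r.fun.round(1));np.save("g.npy",g)
print([ (i,w2g(g,back(P[i],u,z)).round(1)) for i,u,z in[(0,(308,141),30),(1,(463.5/1.25,153),30),(0,(401.7,181.7),77),(1,(632/1.25,210),77),(0,(257.8,84.5),77),(1,(398/1.25,77),77)]])
im=cv2.imread("pics/wrist2.png").astype(int)
for rws in((150,152),(154,158),(139,143)): print("clip b-r",rws,[(c,int((im[rws[0]:rws[1],c,2]-im[rws[0]:rws[1],c,0]).mean())) for c in range(358,384)])
for rws in((30,34),(115,119)): print("plate",rws,[(c,int(im[rws[0]:rws[1],c].mean())) for c in range(303,334)])
```

```text
[ 5.67824635e+02 -1.35349606e+02  1.66147665e-01] [-1.   0.5  2.3  0.6 -2.4 -2.6 -1.3  1.7  2.4  1.6]
[(0, array([-62.6, 104.1])), (1, array([-61. , 105.2])), (0, array([-107.9,    2.1])), (1, array([-103.9,    1.4])), (0, array([ -3.8, 149.8])), (1, array([ -3.4, 150.3]))]
clip b-r (150, 152) [(358, -5), (359, -6), (360, -6), (361, -8), (362, -4), (363, 32), (364, 63), (365, 65), (366, 63), (367, 65), (368, 65), (369, 65), (370, 66), (371, 66), (372, 64), (373, 63), (374, 64), (375, 64), (376, 67), (377, 68), (378, 52), (379, -2), (380, -10), (381, -7), (382, -8), (383, -8)]
clip b-r (154, 158) [(358, -6), (359, -6), (360, -7), (361, -8), (362, -4), (363, 34), (364, 61), (365, 64), (366, 62), (367, 54), (368, 57), (369, 62), (370, 62), (371, 63), (372, 63), (373, 64), (374, 62), (375, 62), (376, 65), (377, 66), (378, 46), (379, -3), (380, -9), (381, -7), (382, -7), (383, -7)]
clip b-r (139, 143) [(358, 43), (359, 43), (360, 42), (361, 43), (362, 43), (363, 43), (364, 43), (365, 44), (366, 45), (367, 46), (368, 45), (369, 37), (370, 70), (371, 72), (372, 71), (373, 48), (374, 46), (3
[... 171 characters left out ...]
, (308, 91), (309, 105), (310, 110), (311, 110), (312, 111), (313, 113), (314, 113), (315, 114), (316, 113), (317, 114), (318, 113), (319, 114), (320, 114), (321, 115), (322, 116), (323, 115), (324, 113), (325, 94), (326, 112), (327, 117), (328, 117), (329, 117), (330, 117), (331, 117), (332, 117), (333, 117)]
plate (115, 119) [(303, 117), (304, 117), (305, 117), (306, 116), (307, 116), (308, 117), (309, 117), (310, 100), (311, 109), (312, 112), (313, 114), (314, 114), (315, 114), (316, 114), (317, 113), (318, 114), (319, 114), (320, 114), (321, 115), (322, 116), (323, 117), (324, 116), (325, 116), (326, 90), (327, 110), (328, 117), (329, 116), (330, 115), (331, 115), (332, 115), (333, 115)]
```

Request:
{"op": "arm_command", "data": {"steps": [0.7, 0.14, 0, 0.07, 100, 0.7, 0.14, 0, 0.06, 100, 0.72, 0.14, -0.4, 0, 100, 0, 0, -0.8, 0, 100, 0, 0, -0.8, 0, 100]}}

```text
time_s: 5.52
eef_pos: [539.8, 11.8, 120.6]
ee_rot: [0.0, 0.997, 0.083, 0.001]
force: [0.1, -0.2, -0.1]
grip_width: 1.006
```

Request:
{"op": "arm_command", "data": {"steps": [0, 0, -0.8, 0, 100, 0, 0, -0.6, 0, 100, 0, 0, 0, 0, 100, 0, 0, 0, 0, 60, 0, 0, 0, 0, 30]}}

```text
time_s: 6.15
eef_pos: [540.1, 11.7, 52.8]
ee_rot: [0.0, 0.997, 0.083, 0.001]
force: [0.2, 0.6, 0.1]
grip_width: 0.607
```

Request:
{"op": "arm_command", "data": {"steps": [0, 0, 0, 0, 5, 0, 0, 0, 0, 5, 0, 0, 0, 0, 5, 0, 0, 0, 0, 5], "grip_force": 30}}

```text
time_s: 6.65
eef_pos: [539.4, 11.9, 51.8]
ee_rot: [0.0, 0.997, 0.083, 0.0]
force: [-2.3, 0.4, 4.7]
grip_width: 0.132
```

Run:
```python
from h import *
s=sense();print(s["eef_pos"],s["ee_rot"],s["force"],s["grip_width"],w2g(np.load("g.npy"),s["eef_pos"]))
```

```text
[539.41514542  11.93403749  51.79093663] [6.84632430e-05 9.96562274e-01 8.28465896e-02 2.69030100e-04] [-2.25043227  0.4151718   4.71235438] 0.13208933182576732 [ -3.65986551 149.95391297]
```

Request:
{"op": "arm_command", "data": {"steps": [0.03, -0.18, 0, 0, 5, 0.03, -0.18, 0, 0, 5, 0.03, -0.18, 0, 0, 5, 0.03, -0.18, 0, 0, 5, 0.03, -0.17, 0, 0, 5]}}

```text
time_s: 7.28
eef_pos: [547.0, -32.4, 51.8]
ee_rot: [-0.0, 0.997, 0.083, 0.0]
force: [-1.3, 4.0, 5.6]
grip_width: 0.132
```

Request:
{"op": "arm_command", "data": {"steps": [0, 0, 0, 0, 5, 0, 0, 0, 0, 5, 0, 0, 0, 0, 5]}}

```text
time_s: 7.65
eef_pos: [547.1, -33.1, 51.8]
ee_rot: [0.001, 0.997, 0.083, 0.0]
force: [-0.6, -3.6, 4.5]
grip_width: 0.133
```

Run:
```python
from h import *
s=sense();print(s["eef_pos"],s["force"],s["grip_width"],w2g(np.load("g.npy"),s["eef_pos"]))
n="wrist";p=capture(n);cv2.imwrite(f"pics/{n}3.png",p["frame"])
np.save(f"pics/{n}3.npy",{k:p[k] for k in("fov_y","cx","cy","extrinsics")},allow_pickle=True)
g=np.load("g.npy")
print(proj(p,g2w(g,(-62,105,30))),proj(p,g2w(g,(-4,105,77))))
cv2.imwrite("pics/crop3.png",p["frame"])
```

```text
[547.10145545 -33.12165487  51.80051992] [-0.59971761 -3.63690935  4.50017493] 0.13307115828822866 [ -3.53090631 104.24747857]
[323.40754336 384.24315324] [322.7639964 338.77978  ]
```

View pics/crop3.png

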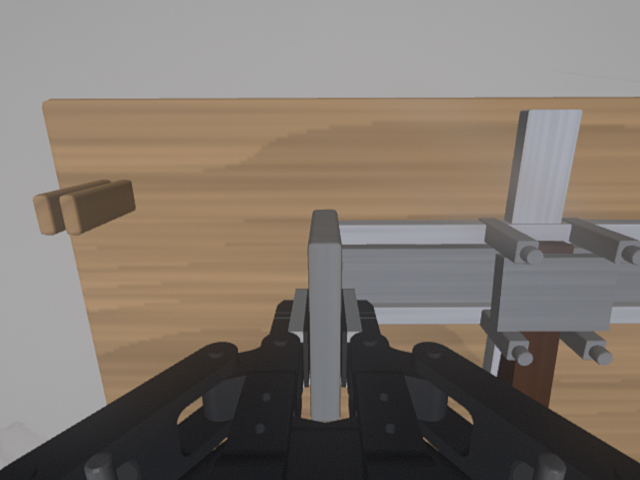

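The plate is held squarely, but the clip is hidden behind the fingers. I'll release, back off and check the alignment.

Request:
{"op": "arm_command", "data": {"steps": [0, 0, 0, 0, 40, 0, 0, 0, 0, 90, 0, 0, 0, 0, 100, 0, 0, 0.7, 0, 100, 0, 0, 0.9, 0, 100]}}

```text
time_s: 8.32
eef_pos: [546.2, -32.4, 131.5]
ee_rot: [-0.0, 0.997, 0.083, -0.001]
force: [0.5, -0.2, 0.1]
grip_width: 0.999
```

Request:
{"op": "arm_command", "data": {"steps": [-0.5, -0.09, 0.9, 0, 100, -0.8, -0.13, 0.5, 0, 100, -0.8, -0.13, 0, 0, 100, 0, 0, 0, 0, 100, 0, 0, 0, 0, 100]}}

```text
time_s: 8.95
eef_pos: [442.3, -50.1, 201.4]
ee_rot: [0.0, 0.997, 0.083, 0.0]
force: [0.3, -0.7, -0.3]
grip_width: 0.993
```

Run:
```python
from h import *
s=sense();g=np.load("g.npy");print(s["eef_pos"],s["force"],s["grip_width"],w2g(g,s["eef_pos"]))
n="wrist";p=capture(n);cv2.imwrite(f"pics/{n}4.png",p["frame"])
E=np.array(p["extrinsics"]);print("cam guide",w2g(g,-E[:3,:3].T@E[:3,3]))
np.save(f"pics/{n}4.npy",{k:p[k] for k in("fov_y","cx","cy","extrinsics")},allow_pickle=True)
a=proj(p,g2w(g,(-62,105,30)));print(a,proj(p,g2w(g,(-4,105,77))))
x0=int(np.clip(a[0]-100,0,440));cv2.imwrite("pics/crop4.png",cv2.resize(p["frame"][0:200,x0:x0+200],None,fx=3,fy=3,interpolation=cv2.INTER_NEAREST));print(x0)
```

```text
[442.30830367 -50.13123294 201.43049554] [ 0.31553447 -0.66677346 -0.28921904] 0.9934286379694175 [-109.69408963  104.80327815]
cam guide [-35.30334901 104.71625906]
[324.15974989 160.208687  ] [323.89647551  79.02017886]
224
```

View pics/crop4.png

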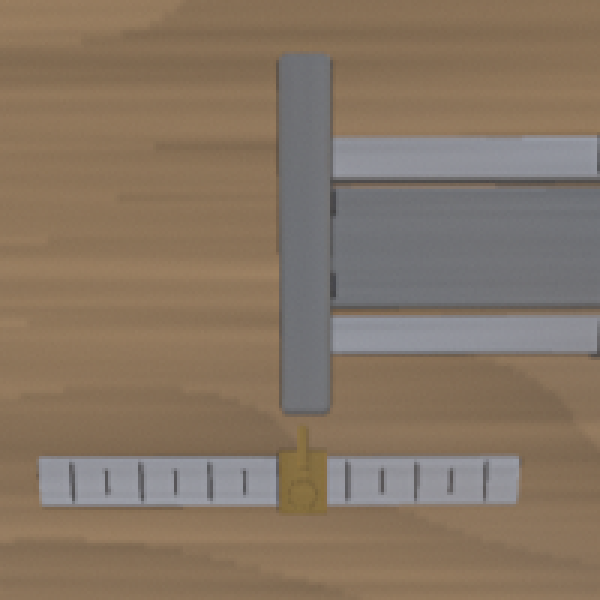

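The picture is almost straight overhead. The plate's centre is at crop column about 305 and the clip's pointer at about 304. I'll compute the y difference with calibration.

Run:
```python
from h import *
p=np.load("pics/wrist4.npy",allow_pickle=True).item();g=np.load("g.npy")
im=cv2.imread("pics/wrist4.png").astype(int)
d=im[...,2]-im[...,0]
def edges(v,lo):  # gradient extremes, subpixel centroid
    gr=np.abs(np.diff(v)); h=len(gr)//2
    def c(a,o): a=np.where(a>.4*a.max(),a,0);return (a*np.arange(len(a))).sum()/a.sum()+o+.5+lo
    return c(gr[:h],0),c(gr[h:],h)
for nm,r,z,w in[("plate",(60,62),77,(310,342)),("plate",(110,114),77,(310,342)),("plate",(127,133),77,(310,342)),("clip",(153,155),30,(310,340)),("clip",(163,168),30,(310,340)),("ptr",(143,148),27,(318,332))]:
    v=d[r[0]:r[1],w[0]:w[1]].mean(0);a,b=edges(v,w[0]);rr=sum(r)/2-.5
    A,B=[w2g(g,back(p,(u,rr),z)) for u in(a,b)];print(nm,r,round(a,2),round(b,2),A.round(2),B.round(2),"mid y",round((A[1]+B[1])/2,2))
```

```text
plate (60, 62) 316.5 333.37 [  7.43 109.92] [ 7.4  98.63] mid y 104.27
plate (110, 114) 316.88 333.11 [-24.79 109.93] [-24.81  98.65] mid y 104.29
plate (127, 133) 316.96 333.89 [-36.77 109.98] [-36.79  98.04] mid y 104.01
clip (153, 155) 316.5 332.5 [-56.43 111.45] [-56.46  97.94] mid y 104.7
clip (163, 168) 316.5 332.5 [-65.99 111.54] [-66.02  97.9 ] mid y 104.72
ptr (143, 148) 322.5 325.81 [-49.62 106.38] [-49.63 103.57] mid y 104.97
```

The plate sits about 0.5 mm short of the clip (104.2 against 104.75). There is time to correct it, so I'll regrip at y 104.8, which centres the plate there.

Request:
{"op": "arm_command", "data": {"steps": [0.8, 0.13, 0, 0, 100, 0.8, 0.13, -0.4, 0, 100, 0.5, 0.09, -0.8, 0, 100, 0, 0, -0.8, 0, 100, 0, 0, -0.8, 0, 100]}}

```text
time_s: 9.62
eef_pos: [547.4, -32.1, 59.1]
ee_rot: [-0.0, 0.997, 0.083, -0.0]
force: [0.1, -0.3, -0.4]
grip_width: 1.002
```

Request:
{"op": "arm_command", "data": {"steps": [0, 0, -0.2, 0, 80, 0, 0, 0, 0, 40, 0, 0, 0, 0, 5, 0, 0, 0, 0, 5, 0, 0, 0, 0, 5]}}

```text
time_s: 10.25
eef_pos: [547.4, -32.8, 52.6]
ee_rot: [0.0, 0.997, 0.083, 0.001]
force: [-2.1, -0.5, 7.0]
grip_width: 0.133
```

Run:
```python
from h import *
s=sense();g=np.load("g.npy");print(s["eef_pos"],s["force"],s["grip_width"],w2g(g,s["eef_pos"]))
```

```text
[547.38879778 -32.80864706  52.55548832] [-2.1015446  -0.48412344  7.01758497] 0.13328880463471143 [ -3.19575434 104.5086541 ]
```

Request:
{"op": "arm_command", "data": {"steps": [0, 0.01, 0, 0, 5, 0, 0, 0, 0, 5, 0, 0, 0, 0, 40, 0, 0, 0, 0, 100, 0, 0, 0, 0, 100]}}

```text
time_s: 10.88
eef_pos: [546.7, -32.0, 51.2]
ee_rot: [-0.0, 0.997, 0.083, -0.0]
force: [1.1, -0.2, 1.0]
grip_width: 0.773
```

Request:
{"op": "arm_command", "data": {"steps": [0, 0, 0.7, 0, 100, 0, 0, 0.9, 0, 100, -0.5, -0.09, 0.9, 0, 100, -0.8, -0.13, 0.5, 0, 100, -0.8, -0.13, 0, 0, 100]}}

```text
time_s: 11.5
eef_pos: [441.3, -49.9, 202.9]
ee_rot: [0.001, 0.997, 0.083, 0.002]
force: [0.7, -0.9, -0.3]
grip_width: 1.0
```

Request:
{"op": "arm_command", "data": {"steps": [0, 0, 0, 0, 100, 0, 0, 0, 0, 100]}}

```text
time_s: 11.75
eef_pos: [442.3, -49.7, 201.4]
ee_rot: [0.0, 0.997, 0.083, 0.0]
force: [-0.4, -0.4, 0.8]
grip_width: 0.997
```

```bash
cat > al.py <<'E'
from h import *
import sys
s=sense();g=np.load("g.npy");p=capture("wrist");cv2.imwrite(f"pics/w{sys.argv[1]}.png",p["frame"])
print(s["eef_pos"],w2g(g,s["eef_pos"]))
im=p["frame"].astype(int);d=im[...,2]-im[...,0]
def edges(v,lo):
    gr=np.abs(np.diff(v)); h=len(gr)//2
    def c(a,o): a=np.where(a>.4*a.max(),a,0);return (a*np.arange(len(a))).sum()/a.sum()+o+.5+lo
    return c(gr[:h],0),c(gr[h:],h)
for nm,x,z,hw,hr in[("plate",10,77,16,1),("plate",-22,77,16,2),("clip",-58,30,15,1),("clip",-66,30,15,1),("ptr",-49.6,27,7,1)]:
    c=proj(p,g2w(g,(x,104.5,z)));r=int(c[1]);lo=int(c[0])-hw
    a,b=edges(d[r-hr:r+hr+1,lo:lo+2*hw].mean(0),lo)
    A,B=[w2g(g,back(p,(u,r),z)) for u in(a,b)];print(nm,round(a,2),round(b,2),A[0].round(1),"w",round(A[1]-B[1],2),"mid",round((A[1]+B[1])/2,2))
print("lug",[(w2g(g,q["point"]).round(1),round(q["point"][2]),round(q["score"],2)) for q in search_frame(p,"wedge_lug")][:2])
E
python3 al.py 5
```

```text
[442.32535825 -49.69021374 201.44796481] [-109.60433226  105.2354036 ]
plate 316.5 333.29 10.2 w 11.2 mid 104.77
plate 316.95 333.06 -21.8 w 11.16 mid 104.75
clip 317.03 332.96 -57.6 w 13.47 mid 104.76
clip 317.08 332.89 -65.9 w 13.47 mid 104.78
ptr 323.5 326.5 -49.5 w 2.54 mid 104.73
lug [(array([-70.7,   3. ]), 44, 0.65)]
```

The plate and clip now agree: 104.76 against 104.75. Next I'll go behind the lug with shut fingers.

Request:
{"op": "arm_command", "data": {"steps": [-0.15, -0.73, 0, 0, 40, -0.15, -0.73, 0, 0, 0, -0.15, -0.72, 0, 0, 0, 0, 0, -0.8, 0, 0, 0, 0, -0.6, 0, 0]}}

```text
time_s: 12.48
eef_pos: [419.5, -158.9, 129.7]
ee_rot: [-0.0, 0.997, 0.082, -0.0]
force: [0.4, -0.7, -0.4]
grip_width: 0.004
```

Request:
{"op": "arm_command", "data": {"steps": [0, 0, 0, 0, 0, 0, 0, 0, 0, 0]}}

```text
time_s: 12.72
eef_pos: [420.1, -158.9, 132.3]
ee_rot: [0.0, 0.997, 0.083, 0.001]
force: [-1.0, 0.1, 0.7]
grip_width: 0.002
```

Run:
```python
from h import *
s=sense();g=np.load("g.npy");print(s["eef_pos"],s["force"],s["grip_width"],w2g(g,s["eef_pos"]))
p=capture("wrist");cv2.imwrite("pics/w6.png",p["frame"])
print([(w2g(g,q["point"]).round(1),round(q["point"][2]),round(q["score"],2),proj(p,q["point"]).round()) for q in search_frame(p,"wedge_lug")][:2])
```

```text
[ 420.05388661 -158.88051277  132.25356499] [-1.04572013  0.10676666  0.69051387] 0.0016908854738237862 [-149.62746915    1.23209421]
[(array([-60.3,  -1. ]), 45, 0.59, array([328., 101.]))]
```

View pics/w6.png

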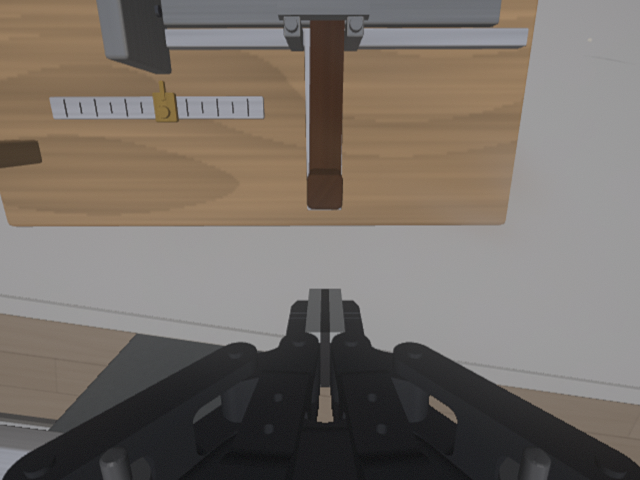

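The shut fingers (column 325) line up with the lug (324,190). I'll lower and approach.

Request:
{"op": "arm_command", "data": {"steps": [0, 0, -0.8, 0, 0, 0, 0, -0.8, 0, 0, 0, 0, -0.1, 0, 0, 0.1, 0.017, 0, 0, 0, 0.1, 0.017, 0, 0, 0]}}

```text
time_s: 13.45
eef_pos: [430.5, -157.4, 47.9]
ee_rot: [0.001, 0.997, 0.083, 0.001]
force: [0.3, 0.1, -0.1]
grip_width: -0.003
```

Request:
{"op": "arm_command", "data": {"steps": [0.04, 0.007, 0, 0, 0, 0.04, 0.007, 0, 0, 0, 0.04, 0.007, 0, 0, 0, 0.04, 0.007, 0, 0, 0, 0, 0, 0, 0, 0]}}

```text
time_s: 14.08
eef_pos: [437.3, -155.5, 46.3]
ee_rot: [-0.0, 0.997, 0.083, -0.0]
force: [-0.3, 0.1, -0.1]
grip_width: 0.002
```

Request:
{"op": "arm_command", "data": {"steps": [0.04, 0.007, 0, 0, 0, 0.04, 0.007, 0, 0, 0, 0.04, 0.007, 0, 0, 0, 0.04, 0.007, 0, 0, 0, 0, 0, 0, 0, 0]}}

```text
time_s: 14.7
eef_pos: [445.4, -154.1, 46.3]
ee_rot: [0.0, 0.997, 0.083, 0.0]
force: [0.1, -0.3, -0.4]
grip_width: -0.001
```

```bash
cat > st.py <<'E'
from h import *
s=sense();g=np.load("g.npy");f=s["force"];print(s["eef_pos"].round(1),w2g(g,s["eef_pos"]).round(2),"F guide",w2g([0,0,g[2]],f).round(1),f[2].round(1))
E
python3 st.py
```

```text
[ 445.4 -154.1   46.3] [-123.84    1.79] F guide [ 0.1 -0.3] -0.4
```

Request:
{"op": "arm_command", "data": {"steps": [0.03, 0.005, 0, 0, 0, 0.03, 0.005, 0, 0, 0, 0.03, 0.005, 0, 0, 0]}}

```text
time_s: 15.08
eef_pos: [449.8, -153.4, 46.3]
ee_rot: [0.0, 0.997, 0.083, 0.0]
force: [-0.6, 0.9, -0.4]
grip_width: 0.003
```

Run:
```python
from h import *
import st
p=capture("wrist");cv2.imwrite("pics/w7.png",p["frame"])
cv2.imwrite("pics/c7.png",p["frame"][150:480,150:500])
```

```text
[ 449.8 -153.4   46.3] [-119.34    1.75] F guide [-0.4  1. ] -0.4
```

View pics/c7.png

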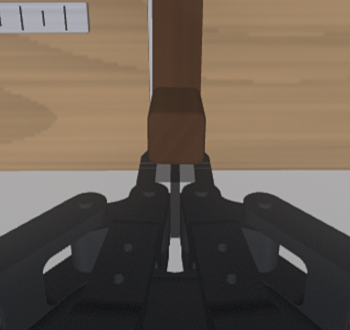

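The crop shows the fingers right behind the lug, at or near contact. I'll continue in small steps and watch the force.

Request:
{"op": "arm_command", "data": {"steps": [0.03, 0.005, 0, 0, 0, 0.03, 0.005, 0, 0, 0, 0, 0, 0, 0, 0]}}

```text
time_s: 15.5
eef_pos: [452.9, -152.8, 46.3]
ee_rot: [0.0, 0.997, 0.083, 0.0]
force: [-0.4, 0.6, -0.1]
grip_width: -0.002
```

```bash
python3 st.py
```

```text
[ 452.9 -152.8   46.3] [-116.26    1.76] F guide [-0.3  0.7] -0.1
```

Request:
{"op": "arm_command", "data": {"steps": [0.03, 0.005, 0, 0, 0, 0.03, 0.005, 0, 0, 0]}}

```text
time_s: 15.75
eef_pos: [455.8, -152.3, 46.3]
ee_rot: [-0.0, 0.997, 0.083, -0.0]
force: [0.2, -0.4, 0.2]
grip_width: -0.002
```

```bash
python3 st.py
```

```text
[ 455.8 -152.3   46.3] [-113.28    1.77] F guide [ 0.1 -0.4] 0.2
```

Request:
{"op": "arm_command", "data": {"steps": [0.03, 0.005, 0, 0, 0, 0.03, 0.005, 0, 0, 0]}}

```text
time_s: 16.0
eef_pos: [458.8, -151.8, 46.3]
ee_rot: [0.0, 0.997, 0.083, -0.0]
force: [-1.3, 0.9, 0.2]
grip_width: -0.002
```

Run:
```python
import st
from h import *
g=np.load("g.npy");p=capture("top");m=trace(p,"thumb_wedge")
for q in m[:3]:
    ys,xs=np.nonzero(q["mask"]);print(q["score"],xs.mean(),ys.mean(),ys.min(),ys.max())
    b=ys.max();print(w2g(g,back(p,(xs[ys>b-2].mean(),b),50)))
```

```text
[ 458.8 -151.8   46.3] [-110.2     1.76] F guide [-1.2  1.1] 0.2
0.59 303.90717299578057 274.5611814345992 251 292
[-61.2413552   -3.96039482]
0.56 377.8382352941176 186.13823529411764 173 199
[ 136.28469212 -165.62404654]
```

Request:
{"op": "arm_command", "data": {"steps": [0.03, 0.005, 0, 0, 0, 0.02, 0.003, 0, 0, 0]}}

```text
time_s: 16.35
eef_pos: [461.3, -151.5, 46.3]
ee_rot: [-0.0, 0.997, 0.083, 0.0]
force: [-0.4, -0.5, -0.4]
grip_width: 0.003
```

```bash
python3 st.py
```

```text
[ 461.3 -151.5   46.3] [-107.7     1.74] F guide [-0.5 -0.4] -0.4
```

Request:
{"op": "arm_command", "data": {"steps": [0.03, 0.005, 0, 0, 0, 0.02, 0.003, 0, 0, 0]}}

```text
time_s: 16.6
eef_pos: [463.8, -151.1, 46.3]
ee_rot: [0.0, 0.997, 0.083, 0.0]
force: [0.1, 0.2, -0.2]
grip_width: 0.0
```

```bash
python3 st.py
```

```text
[ 463.8 -151.1   46.3] [-105.14    1.71] F guide [0.1 0.1] -0.2
```

Request:
{"op": "arm_command", "data": {"steps": [0.03, 0.005, 0, 0, 0, 0.03, 0.005, 0, 0, 0]}}

```text
time_s: 16.85
eef_pos: [466.9, -150.5, 46.3]
ee_rot: [0.0, 0.997, 0.083, 0.0]
force: [-0.6, 0.8, -1.3]
grip_width: -0.002
```

Request:
{"op": "arm_command", "data": {"steps": [0.03, 0.005, 0, 0, 0, 0.03, 0.005, 0, 0, 0]}}

```text
time_s: 17.1
eef_pos: [469.8, -150.0, 46.3]
ee_rot: [-0.0, 0.997, 0.083, -0.0]
force: [0.2, 0.3, -0.2]
grip_width: 0.004
```

Request:
{"op": "arm_command", "data": {"steps": [0.03, 0.005, 0, 0, 0, 0.03, 0.005, 0, 0, 0]}}

```text
time_s: 17.35
eef_pos: [472.8, -149.5, 46.3]
ee_rot: [-0.0, 0.997, 0.083, -0.0]
force: [0.8, 0.2, 0.2]
grip_width: -0.006
```

Request:
{"op": "arm_command", "data": {"steps": [0.03, 0.005, 0, 0, 0, 0.03, 0.005, 0, 0, 0]}}

```text
time_s: 17.6
eef_pos: [475.8, -149.0, 46.3]
ee_rot: [-0.0, 0.997, 0.083, 0.0]
force: [-0.8, -0.1, -0.2]
grip_width: 0.002
```

Request:
{"op": "arm_command", "data": {"steps": [0.03, 0.005, 0, 0, 0, 0.03, 0.005, 0, 0, 0]}}

```text
time_s: 17.85
eef_pos: [478.8, -148.5, 46.3]
ee_rot: [-0.0, 0.997, 0.083, -0.0]
force: [-0.6, -0.1, -0.6]
grip_width: 0.002
```

Request:
{"op": "arm_command", "data": {"steps": [0.03, 0.005, 0, 0, 0, 0.03, 0.005, 0, 0, 0]}}

```text
time_s: 18.1
eef_pos: [481.0, -147.9, 46.1]
ee_rot: [-0.0, 0.997, 0.083, -0.001]
force: [-8.4, -1.0, 2.5]
grip_width: 0.001
```

The resistance has started. From here I'll use fine steps.

Request:
{"op": "arm_command", "data": {"steps": [0.01, 0.002, 0, 0, 0, 0, 0, 0, 0, 0]}}

```text
time_s: 18.35
eef_pos: [481.0, -147.9, 46.1]
ee_rot: [-0.0, 0.997, 0.083, -0.002]
force: [-8.7, -2.0, 4.2]
grip_width: 0.006
```

Request:
{"op": "arm_command", "data": {"steps": [0.02, 0.003, 0, 0, 0, 0, 0, 0, 0, 0]}}

```text
time_s: 18.6
eef_pos: [481.4, -147.7, 46.0]
ee_rot: [-0.001, 0.997, 0.083, -0.002]
force: [-12.0, -2.2, 6.2]
grip_width: 0.003
```

Request:
{"op": "arm_command", "data": {"steps": [0.02, 0.003, 0, 0, 0, 0, 0, 0, 0, 0]}}

```text
time_s: 18.85
eef_pos: [481.8, -147.5, 45.9]
ee_rot: [-0.001, 0.997, 0.083, -0.003]
force: [-15.7, -3.8, 7.9]
grip_width: 0.001
```

About 16 N along the push direction. I'll hold briefly, then back straight off and rise.

Request:
{"op": "arm_command", "data": {"steps": [0, 0, 0, 0, 0, 0, 0, 0, 0, 0]}}

```text
time_s: 19.1
eef_pos: [481.7, -147.5, 45.9]
ee_rot: [-0.001, 0.997, 0.083, -0.003]
force: [-14.5, -3.5, 7.9]
grip_width: 0.0
```

Request:
{"op": "arm_command", "data": {"steps": [-0.05, -0.008, 0, 0, 0, -0.1, -0.017, 0, 0, 0, -0.4, -0.066, 0, 0, 0, -0.7, -0.11, 0, 0, 0, 0, 0, 0.8, 0, 0]}}

```text
time_s: 19.73
eef_pos: [419.0, -156.9, 84.9]
ee_rot: [-0.002, 0.997, 0.082, -0.002]
force: [0.6, -0.7, 1.1]
grip_width: 0.001
```

Request:
{"op": "arm_command", "data": {"steps": [0, 0.3, 0.8, 0, 40, 0, 0.7, 0.7, 0, 100, 0.15, 0.7, 0.8, 0, 100, 0.15, 0.4, 0, 0, 100, 0, 0, 0, 0, 100]}}

```text
time_s: 20.35
eef_pos: [436.9, -51.9, 201.4]
ee_rot: [0.0, 0.996, 0.084, 0.0]
force: [-1.4, -0.9, -0.2]
grip_width: 0.999
```

```bash
python3 al.py 8; python3 st.py
```

```text
[436.94003896 -51.92582259 201.44943979] [-115.285226    103.92122814]
plate 314.93 332.16 10.6 w 11.41 mid 104.63
plate 315.09 332.5 -21.6 w 11.98 mid 104.48
clip 315.5 331.5 -57.5 w 13.45 mid 104.82
clip 315.5 331.5 -65.7 w 13.56 mid 104.82
ptr 321.5 324.35 -49.5 w 2.4 mid 105.3
lug [(array([-29.5,   5.9]), 43, 0.61), (array([-65.6, 107.2]), 27, 0.56)]
[436.5 -53.  200.9] [-115.91  102.89] F guide [ 0.1 -0.2] 0.7
```

View pics/w8.png

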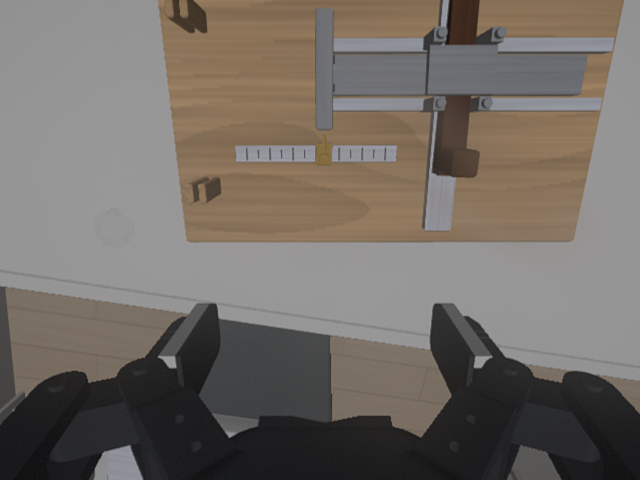

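The plate (324,70) is in line with the clip (324,153), and the wedge is in under the keeper with its lug at (460,161). I'll let the arm settle, check once more and hand in.

Request:
{"op": "arm_command", "data": {"steps": [0, 0, 0, 0, 100, 0, 0, 0, 0, 100, 0, 0, 0, 0, 100, 0, 0, 0, 0, 100]}}

```text
time_s: 20.95
eef_pos: [436.7, -52.8, 201.3]
ee_rot: [-0.0, 0.997, 0.083, -0.0]
force: [-0.3, 0.2, 0.5]
grip_width: 0.999
```

```bash
python3 al.py 9
python3 - <<'E'
import cv2,numpy as np
a,b=[cv2.imread(f"pics/w{i}.png",0).astype(np.float32)[120:200,420:520] for i in(8,9)]
print("lug patch shift w8->w9",cv2.phaseCorrelate(a,b)[0])
from rig import finish_job
print(finish_job())
E
```

```text
[436.71255494 -52.81849866 201.25480691] [-115.65721198  103.07846722]
plate 313.09 330.2 10.1 w 11.32 mid 104.75
plate 313.79 330.35 -21.4 w 11.37 mid 104.61
clip 314.5 330.5 -58.0 w 13.44 mid 104.7
clip 314.5 330.5 -65.4 w 13.54 mid 104.73
ptr 320.5 323.84 -49.2 w 2.81 mid 104.96
lug [(array([-33.7,   6.1]), 41, 0.93)]
lug patch shift w8->w9 (-1.0182754050600025, -0.7886540295329354)
the job is handed in; nothing more can be done
None
```

I lined the stop plate up with the brass clip's pointer, jammed the thumb wedge, and handed the job in at about 21 s.

- **Stop bar:** I pinched the plate and slid it about 45 mm. It was still 0.5 mm short, so I gripped it again and corrected that. My last check, after the wedge was in, put the plate at y 104.6–104.75 mm and the clip at 104.7. The pointer alone read 104.96.
- **Wedge:** I pushed the dark wedge under the keeper with shut fingers. It ran free, then resistance rose over about 2–3 mm. I stopped at about 15–16 N and backed off.
- **End state:** The gripper was open and touching nothing, about 200 mm up. I moved nothing around the guide.

Two things are less certain:
- **Hold not tested:** I did not pull on the bar or wedge. A comparison of the two last pictures showed only a 1-pixel shift around the lug, about what the arm settling would give.
- **Push angle:** The fingers also felt about 8 N upward at the end of the push, so the push was not purely along the wedge.

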